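# Set the end stop and hold the track at its marked slope

### The job

Set up the inclined track on the lab bench: while its low end still rests on the bench, slide the black end stop along the track until its index point lines up with the marker clip on the scale edge. Then take the track by the handle at its low end and rock it up on its pivot stand until the gauge's swinging pointer settles on the index tab, and finish holding it there, with the stop still at the clip, so that a colleague can clamp it. Keep the track seated on its pivot, and leave the other things on the bench where they are.

Things in the scene. Friction and masses are not known exactly. Their poses are not given: they have to be found in the camera images.
- track: Loose aluminium track, deck 60 x 460 x 12 mm, 0.7 to 1.1 kg in all; falls back when let go. Origin on its pivot axis: a V saddle merely laid on the stand's rod (it can slip off). x along the rod (gauge on the +x side), y along the track to the low end (deck y -150 to 310 mm), z square to the deck (deck z 12 to 24 mm). At the start it slopes down along y by 0.27 rad, low end on the bench.
- track_handle: Handle at the low end, origin at the bar's centre: a round bar, 16 mm in diameter, along the track's x, 50 mm long between two lugs; 300 mm from the pivot along y, 38 mm above the deck top, about 58 mm above the bench at the start. It can turn between fingers closed along the track. To raise it takes 2 to 4 N; it moves on a circle about the pivot rod, 30 to 85 mm up in all.
- track_foot (a point): Underside of the rubber foot below the low end (roller 12 mm in diameter), 295 mm from the pivot along the track; at bench height while the track rests.
- pivot_rod (a point): Middle of the fixed stand's pivot rod (16 mm in diameter, along the track's x), 80 mm above the bench: the track rocks about it. Two cheeks beside the saddle leave it 3 mm of play along the rod.
- stop_grip (a point): Centre of the end stop's upright black plate, 34 mm above the deck top: 36 mm wide (x), 12 mm thick (along the track), 44 mm tall, on a carriage 8 mm high and 36 mm long. The stop slides along the track with 1.5 N of friction and stays where left. It starts between clip and handle, so it goes uphill, towards the pivot, by 40 to 140 mm.
- stop_index (a point): Tip of the small index point on the stop's +x side, in line with the middle of the plate, 4 mm above the deck top.
- clip_point (a point): Tip of the dark steel marker clip (12 mm wide, standing 15 mm above the deck) clamped fast on the scale along the track's +x edge, 4 mm above the deck top. The stop passes beside it; it is set when its index point meets this point.
- pointer_tip (a point): Tip of the gauge's dark needle, 100 mm below its hub. The gauge is a pale fan-shaped dial with a dark rim on the track's +x side, hub 76 mm above the deck top and 30 mm from the pivot towards the upper end, ticks every 5 degrees. The weighted needle hangs plumb and settles in about 2 s.
- index_mark (a point): Inner tip of the index tab, an 8 mm wide dark steel tab clamped fast on the gauge's rim, 100 mm from the hub on the circle of the needle's tip; it turns with the track. The needle is on the mark when its tip stands within the tab's width.
- pointer (a joint): Angle of the needle on the dial, rad: when settled it equals the track's slope down towards the low end (0 level, 0.27 at rest on the bench).
- cart: Bystander, to be left alone: small dynamics trolley, 55 x 120 x 36 mm; origin under its centre.
- weight: Bystander, to be left alone: brass weight, 42 mm across, 38 mm tall; origin under its centre.
- tealight: Bystander, to be left alone: empty aluminium candle cup, 38 mm across, 16 mm tall; origin under its centre.
- stopper: Bystander, to be left alone: black rubber stopper, 32 mm across, 26 mm tall; origin under its centre.
- beaker: Bystander, to be left alone: glass beaker, 72 mm across, 95 mm tall; origin under its centre.
- reagent: Bystander, to be left alone: amber reagent bottle, 94 mm across, 215 mm tall; origin under its centre.
- timer: Bystander, to be left alone: flat grey hand timer, 62 x 80 x 20 mm; origin under its centre.
There are look-alikes about, which are no part of the job. What is shaped like the part that bears pivot_rod but turquoise is not meant.

How it is judged:
On the way:
1. the end stop stands at the marker clip while the track's low end still rests on the bench (distance between stop_index and clip_point below 0.004 m and height (world z) of track_foot below 0.012 m), for 0.3 s.
At the end, for the whole second after the job is handed in: Fingers hold the track's handle (over 0.5 N), foot over 15 mm up, not touching the bench, still, seated on its pivot (within 8 mm); resting needle's tip within 4 mm of the index tab's tip; stop's index point within 4 mm of the clip's (distance between pointer_tip and index_mark below 0.004 m and velocity of joint pointer between -0.25 and 0.25 rad/s and distance between stop_index and clip_point below 0.004 m and height (world z) of track_foot above 0.015 m and contact force between the fingers and track_handle above 0.5 N and contact force between track and table below 0.1 N and linear speed of track below 0.02 m/s and distance between track and pivot_rod below 0.008 m); the arm keeps its last pose, push and grip.
It fails at once if the track is lifted or pushed off its pivot (distance between track and pivot_rod above 0.012 m).
It fails at once if another thing on the bench is moved more than 25 mm or tipped over (distance of any of cart, weight, tealight, stopper, beaker, reagent, timer from where it was at the start of the episode above 0.025 m or angle between any of cart, weight, tealight, stopper, beaker, reagent, timer's own z axis and vertical above 0.5 rad).
It also fails if it takes over 51 s, if anything falls off the work surface, if the arm or the gripper's body presses on something with over 40 N, if the wrist force passes 120 N, or if a joint passes its speed limit or range.

### The arm

A 7-joint arm with a two-finger parallel gripper is mounted at the origin on the work surface. World frame = base frame: x ahead of the robot, y to its left, z up, the work surface at z = 0. Lengths are in m, angles in rad, forces in N, time in s.
With the tool pointing down it reaches from about 0.425 to 0.925 m from the base axis. Payload 6.8 kg.
Tool frame: the origin (TCP) lies on the centre line of the jaws, within the pads' length; the fingertips stand 8 mm ahead of it and the grasp point (between the pads) lies 11 mm behind it (r.finger_overhang is the distance from the TCP to the fingertips, in m); x points along the fingers, z is the direction in which the jaws open and shut, and the axes are right-handed (so a half turn about x gives the same grasp; the last joint's range is limited). The gripper opens to 85 mm and grips with 20 to 120 N. Pads are 22 mm wide; open, the fingers measure 114 mm over their backs; the gripper's body (76 mm by 85 mm) begins 54 mm behind the grasp point. The pads swing forward as they close: fully open they stand 13 mm farther back than shut.
Start: joints at [1.034, 0.477, 0.022, 1.555, -0.011, 1.109, -0.083], TCP at [0.281, -0.614, 0.203] pointing down, gripper open.
Joint ranges: [-2.96, 2.96], [-0.34, 2.1], [-1.41, 1.46], [0.24, 2.44], [-1.37, 4.51], [0.17, 1.92], [-2.96, 2.96]. Speed limits (rad/s): [2.39, 2.39, 3.14, 3.14, 3.14, 3.14, 3.14].

### API

Orientations are given as a rotation vector (axis times angle).
In Python, from bench import r gives the robot as it stands. The module is installed in compiled form; this text tells all that it offers.
- The arm moves only by the tool play_rows, never from a script. Its argument "plan" is a list of rows, each a list of 5 numbers: the opening, from -1 (shut) to 1 (fully open), then the shift along the world's x, y, z in m, then the turn about the world's z in rad. A call has 1 to 10 rows; each row is the pose to reach, as a shift and turn from the pose commanded when the call began; what a row does not reach only later rows make up. A row lasts 1/10 s, in which the tool goes at most 50 mm and 8.59 degrees, less where a joint would pass 70% of its speed; a pose out of reach is approached as far as the arm can. A call with a gripper value outside its range is refused whole. The fingers move at their own pace and stop on an object; "force" is the grip in N (left out, the last holds). Time passes only in rows, so rows that repeat a pose let the fingers close. It gives the time, the measured TCP pose, the force and the opening at its end, in the units of the state.
- r.get_obs(): the state, without advancing time (a new reading comes with each control period).
- r.grab_frame(name): name is "scene" or "side" or "wrist"; returns a dict with "pixels" (480x640x3 uint8, blue, green, red), "z_map" (480x640 float32, m along the optical axis (not along the pixel's ray), 0 where there is no reading), "vfov" (degrees; the focal length in pixels is half the picture's height over the tangent of half this angle, whatever the lens; pixels are square), "cx", "cy" (the principal point, pixels), "D" ([k1, k2, p1, p2, k3] as OpenCV has them; the pictures are not rectified), "R" (3x3) and "t" (3): a world point X has camera coordinates R X + t; the wrist camera has in their place "tool_from_camera" (4x4, takes a point from camera to tool coordinates, whose origin is the TCP and whose axes are the tool frame's). Camera axes: x right, y down, z forward; pixel columns grow to the right and rows downward; lengths in m; the calibration is good to about 2 mm. A picture is of the moment at which its call begins: read the wrist's pose just before it.
- r.hand_in(): hands the job in, once; it reports no verdict.
Trained networks look in a picture, given as the dict that the camera call returned (one of the last four; its "shot" number tells which), for a name from the list of things; names that differ only in an ending like _2 or _b are one class to them, and where a whole thing is asked for, a point or a joint stands for the part that bears it (a point fixed in the world has none). Each returns a list of dicts, best first, with "conf" (0 to 1); they miss things now and then, are a little off and sometimes report something else, mostly with a low value. They report only what shows in the picture. A call takes as long as a camera call. They do not tell look-alikes from the thing itself.
- r.outline_of(picture, label): "mask" (480x640 bool, what is visible of it) and "bbox" ([left, top, right, bottom] as shares, 0 to 1, of the picture: columns of its width, rows of its height, round what is visible of it).
- r.pinpoint(picture, label): "position" ([column, row] as shares, 0 to 1, of the picture: columns of its width, rows of its height: a listed point, or the origin of a listed thing).
The state is a dict: "clock": time; "joints": joint angles; "qvel": joint speeds; "tau": joint torques, N m; "tcp_pos": TCP position; "orientation": TCP orientation; "contact_force": force on the tool from outside, world axes, zero at the start; "moment": the same for the moment, N m; "grip_width": finger opening in m.
Only numpy, scipy, OpenCV 4.12 (cv2) and the standard library are available. Lean on these libraries where they do the work, as an engineer would, in place of code of your own. Each camera call takes 0.05 s, during which the arm holds its last target.

## Working session

There is one attempt and no reset: what is moved stays moved. The work goes in short steps, Python scripts to look and compute and a tool call to move; the robot and the scene stay as the last step left them, time stands still between calls to the robot, and variables do not carry over. Pictures are saved under pics/ and viewed, and the job is handed in when it is done.

Besides the shell and the picture viewer there is one more tool, called after ">>>" by a JSON object that holds its "method" and its "body", one argument or row to a line. play_rows: Moves the arm, as the interface text tells. Its arguments: {"type":"object","properties":{"plan":{"type":"array","items":{"type":"array","items":{"type":"number"}}},"force":{"type":"number"}},"required":["plan"]}

```bash
mkdir -p pics
cat > h.py <<'E'
import numpy as np, cv2, pickle
from bench import r
from scipy.spatial.transform import Rotation as Ro
def f_of(p): return 240/np.tan(np.radians(p["vfov"])/2)
def K(p): f=f_of(p); return np.array([[f,0,p["cx"]],[0,f,p["cy"]],[0,0,1.]])
def cam2world(p,ob=None):
    if "R" in p: R=np.array(p["R"]);t=np.array(p["t"]); return R.T,-R.T@t
    T=np.array(p["tool_from_camera"]);Rt=Ro.from_rotvec(ob["orientation"]).as_matrix()
    return Rt@T[:3,:3],Rt@T[:3,3]+np.array(ob["tcp_pos"])
def ray(p,uv,ob=None):
    n=cv2.undistortPoints(np.array([[uv]],float),K(p),np.array(p["D"],float))[0,0]
    A,c=cam2world(p,ob); return c,A@np.array([n[0],n[1],1.])
def at_depth(p,uv,ob=None,d=None):
    if d is None:
        u,v=int(round(uv[0])),int(round(uv[1])); d=p["z_map"][v,u]
    c,k=ray(p,uv,ob); return c+k*d
def tri(*cr):
    A=np.zeros((3,3));b=np.zeros(3)
    for c,k in cr:
        k=k/np.linalg.norm(k);P=np.eye(3)-np.outer(k,k);A+=P;b+=P@c
    x=np.linalg.solve(A,b)
    return x,[np.linalg.norm((np.eye(3)-np.outer(k,k)/(k@k))@(x-c)) for c,k in cr]
def proj(p,X,ob=None):
    A,c=cam2world(p,ob); R=A.T
    return cv2.projectPoints(np.array(X,float).reshape(-1,3),cv2.Rodrigues(R)[0],-R@c,K(p),np.array(p["D"],float))[0][:,0]
E
python3 - <<'E'
from h import *
print(r.get_obs())
for n in ["scene","side","wrist"]:
    p=r.grab_frame(n); cv2.imwrite(f"pics/{n}0.png",p["pixels"]); print(n,p["vfov"],p["D"],cam2world(p,r.get_obs())[1])
    for l in ["track","track_handle","track_foot","pivot_rod","stop_grip","stop_index","clip_point","pointer_tip","index_mark"]:
        print(l,[(np.round(np.array(q["position"])*[640,480],1),round(q["conf"],2), np.round(at_depth(p,np.clip(np.array(q["position"])*[640,480],0,[639,479]),r.get_obs()),3)) for q in r.pinpoint(p,l)[:3]])
print(r.get_obs()["clock"])
E
```

```text
{'clock': 0.0, 'joints': array([ 1.03389944,  0.477817  ,  0.02230844,  1.55650641, -0.01151542,
        1.10929811, -0.08307612]), 'qvel': array([-6.09565012e-04,  9.66617342e-05,  6.50970642e-04, -6.65143655e-04,
       -2.89413011e-06,  7.99477208e-04, -1.67893469e-04]), 'tau': array([ 2.27260530e-04, -5.96461308e+01,  1.60800051e+00, -2.81203580e+01,
        1.24869586e-02,  9.36207158e-03, -2.50470765e-05]), 'tcp_pos': array([ 0.28037026, -0.6132726 ,  0.20209063]), 'orientation': array([ 0.888742  ,  1.38378904, -0.8872151 ]), 'contact_force': array([ 0.11342088,  0.82525293, -0.00712903]), 'moment': array([-0.01435054, -0.0177438 , -0.02224333]), 'grip_width': 0.08559012843080256}
scene 46.61588252386188 [-0.05607866  0.          0.          0.          0.        ] [1.23185717 0.18209402 0.98878108]
track [(array([299.3, 228.3]), 0.65, array([ 0.591, -0.134,  0.151]))]
track_handle [(array([440.7, 262.2]), 0.52, array([0.49 , 0.142, 0.066]))]
track_foot [(array([373.9, 233.7]), 0.63, array([ 0.419, -0.026,  0.   ])), (array([425.1, 277.7]), 0.58, array([0.51 , 0.121, 0.025])),
[... 1474 characters left out ...]
213, 0.089]))]
stop_grip [(array([314.8, 203.4]), 0.72, array([0.507, 0.044, 0.082])), (array([273.3, 297.1]), 0.19, array([ 0.423, -0.194,  0.035]))]
stop_index [(array([327.9, 211.5]), 0.9, array([ 0.541,  0.11 , -0.002])), (array([332.4, 224.3]), 0.31, array([ 0.552,  0.063, -0.003]))]
clip_point [(array([331.8, 222.1]), 0.42, array([0.55 , 0.068, 0.001]))]
pointer_tip [(array([315.2, 202.7]), 0.42, array([0.508, 0.045, 0.084]))]
index_mark []
wrist 59.13330097683641 [-0.01365233  0.          0.          0.          0.        ] [ 0.34033065 -0.58623728  0.37531643]
track []
track_handle []
track_foot []
pivot_rod []
stop_grip []
stop_index []
clip_point []
pointer_tip []
index_mark []
1.5
```

View pics/scene0.png

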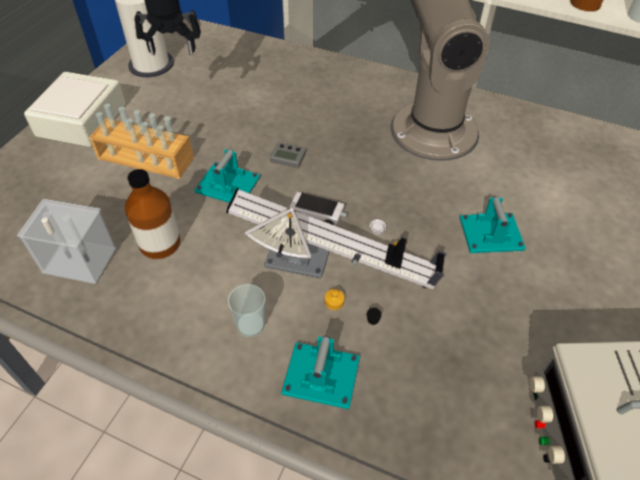

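View pics/side0.png

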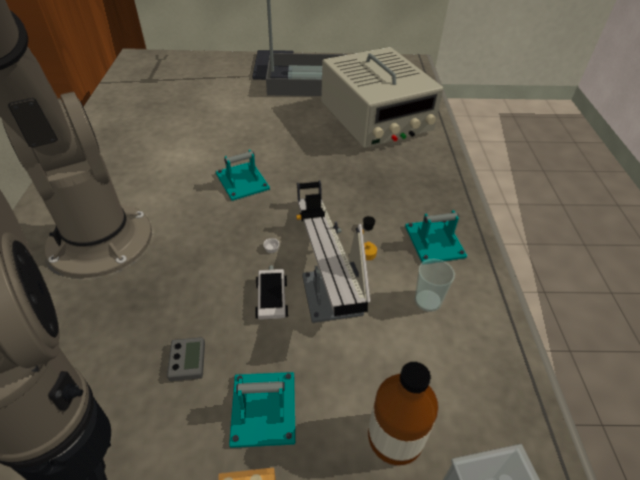

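Run:
```python
import cv2
a=cv2.imread("pics/scene0.png"); cv2.imwrite("pics/crop0.png",cv2.resize(a[140:320,220:480],None,fx=3,fy=3,interpolation=cv2.INTER_CUBIC))
a=cv2.imread("pics/side0.png"); cv2.imwrite("pics/crop1.png",cv2.resize(a[150:350,230:430],None,fx=3,fy=3,interpolation=cv2.INTER_CUBIC))
```

```text
(no output)
```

View pics/crop0.png

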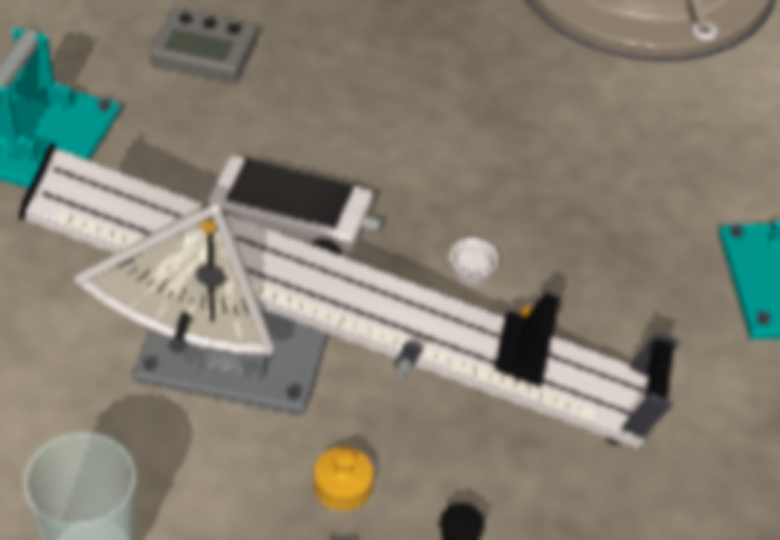

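View pics/crop1.png

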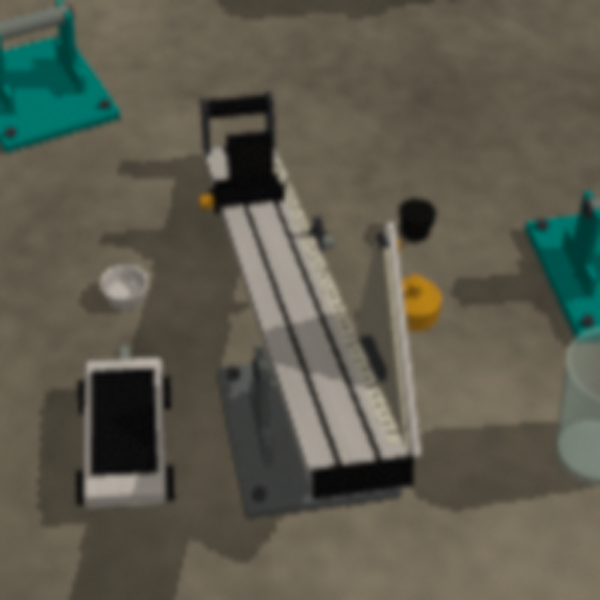

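```bash
cat > fit.py <<'E'
from h import *
from scipy.optimize import least_squares
def T(q):
    px,py,yaw,sl=q[:4]; 
    y=np.array([-np.sin(yaw)*np.cos(sl),np.cos(yaw)*np.cos(sl),-np.sin(sl)]); x=np.array([np.cos(yaw),np.sin(yaw),0]); z=np.cross(x,y)
    return np.array([x,y,z]).T, np.array([px,py,0.08])
def W(q,X): R,t=T(q); return R@np.array(X,float)+t
E
python3 - <<'E'
from fit import *
ob=r.get_obs()
ps={n:r.grab_frame(n) for n in ["scene","side"]}
pickle.dump(ps,open("ps0.pkl","wb"))
obs=[("scene",(237.3,190.3),lambda q:(-.03,-.15,.024)),("scene",(230,210.7),lambda q:(.03,-.15,.024)),("scene",(433.3,285.7),lambda q:(.03,.31,.024)),
("side",(334.3,306.7),lambda q:(-.03,-.15,.024)),("side",(366.7,302.7),lambda q:(.03,-.15,.024)),
("side",(309,184.5),lambda q:(0,.3,.062)),("side",(314.8,203.4),lambda q:(0,q[4],.058)),("scene",(397.8,250),lambda q:(0,q[4],.058)),
("scene",(394.4,269.2),lambda q:(.03,q[4],.028)),("scene",(354.6,253.7),lambda q:(.03,q[5],.028)),("scene",(440.7,262.2),lambda q:(0,.3,.062))]
def res(q):
    return np.concatenate([proj(ps[n],W(q,f(q)))[0]-np.array(uv) for n,uv,f in obs])
s=least_squares(res,[.575,-.15,.25,.27,.2,.1],loss="soft_l1",f_scale=1.5); q=s.x
print(np.round(q,4)); print(np.round(res(q).reshape(-1,2),1))
for n,X in [("handle",(0,.3,.062)),("grip",(0,q[4],.058)),("clip",(.03,q[5],.028)),("foot",(0,.295,-.0)),("hub",(.04,-.03,.1))]: print(n,np.round(W(q,X),4))
np.save("q.npy",q)
R=Ro.from_rotvec(ob["orientation"]).as_matrix(); print(R.round(3))
# depth check on deck
p=ps["scene"]
for yy in (-.1,0,.05,.15): 
    X=W(q,(-.012,yy,.024)); uv=proj(p,X)[0]; print(X.round(3),at_depth(p,uv).round(3))
for l in ["cart","weight","tealight","stopper","beaker","reagent","timer"]:
    print(l,[(np.round(at_depth(p,np.array(k["position"])*[640,480]),3),round(k["conf"],2)) for k in r.pinpoint(p,l)[:1]])
E
```

```text
[ 0.5444 -0.1585  0.1849  0.2744  0.2079  0.1238]
[[ 1.1 -0.4]
 [-0.9 -0.4]
 [ 2.2  0.3]
 [-0.2  1.1]
 [ 1.   0.2]
 [-1.5  0.4]
 [-0.8 -1.8]
 [ 1.2 -0.1]
 [-2.8 -0.5]
 [-0.4  1.3]
 [-0.4  1.7]]
handle [0.4882 0.1419 0.0584]
grip [0.5047 0.0537 0.0795]
clip [ 0.5506 -0.0284  0.0734]
foot [4.922e-01 1.207e-01 1.000e-04]
hub [ 0.584  -0.1529  0.1844]
[[ 0.     0.909  0.416]
 [ 0.     0.416 -0.909]
 [-1.     0.    -0.   ]]
[ 0.549 -0.249  0.13 ] [ 0.55  -0.249  0.131]
[ 0.531 -0.154  0.103] [ 0.53  -0.155  0.102]
[ 0.523 -0.107  0.09 ] [ 0.522 -0.107  0.088]
[ 0.505 -0.012  0.062] [ 0.506 -0.012  0.065]
cart [(array([ 0.44 , -0.165,  0.03 ]), 0.86)]
weight [(array([ 0.648, -0.035,  0.014]), 0.56)]
tealight [(array([ 0.425, -0.022,  0.015]), 0.61)]
stopper [(array([0.647, 0.052, 0.025]), 0.76)]
beaker [(array([ 0.774, -0.156,  0.035]), 0.78)]
reagent [(array([ 0.676, -0.426,  0.054]), 0.61)]
timer [(array([ 0.294, -0.309,  0.023]), 0.63)]
```

>>> {"method": "play_rows", "body": {
  "plan": [
    [0.2, 0, 0.03, 0.05, 0],
    [-0.3, 0.01, 0.07, 0.08, -0.05],
    [-0.3, 0.225, 0.667, 0.08, -0.244],
    [-0.3, 0.225, 0.667, 0.08, -0.244],
    [-0.3, 0.225, 0.667, 0.08, -0.244],
    [-0.3, 0.225, 0.667, 0.08, -0.244],
    [-0.3, 0.225, 0.667, 0.08, -0.244],
    [-0.3, 0.225, 0.667, 0.08, -0.244],
    [-0.3, 0.225, 0.667, 0.08, -0.244],
    [-0.3, 0.225, 0.667, 0.08, -0.244]
  ]
}}

```text
clock: 2.95
tcp_pos: [0.4246, -0.172, 0.2815]
orientation: [1.072, 1.29, -1.072]
contact_force: [1.5, -0.4, 0.1]
grip_width: 0.0302
```

>>> {"method": "play_rows", "body": {
  "plan": [
    [-0.3, 0.07, 0.2, -0.02, 0],
    [-0.3, 0.07, 0.2, -0.06, 0],
    [-0.3, 0.07, 0.2, -0.06, 0],
    [-0.3, 0.07, 0.2, -0.06, 0],
    [-0.3, 0.07, 0.2, -0.06, 0],
    [-0.3, 0.07, 0.2, -0.06, 0],
    [-0.3, 0.07, 0.2, -0.06, 0]
  ]
}}

```text
clock: 3.65
tcp_pos: [0.4941, 0.0258, 0.221]
orientation: [1.071, 1.291, -1.072]
contact_force: [-0.4, -0.4, -0.3]
grip_width: 0.0298
```

Run:
```python
from fit import *
ob=r.get_obs(); p=r.grab_frame("wrist"); cv2.imwrite("pics/w1.png",p["pixels"]); q=np.load("q.npy")
pickle.dump((ob,p),open("w1.pkl","wb"))
print(ob["tcp_pos"],Ro.from_rotvec(ob["orientation"]).as_matrix()[:,2],ob["clock"],ob["grip_width"])
for l,X in [("stop_index",(.03,q[4],.028)),("clip_point",(.03,q[5],.028)),("stop_grip",(0,q[4],.058)),("track_handle",(0,.3,.062))]:
    print(l,proj(p,W(q,X),ob)[0].round(1),[(np.round(np.array(k["position"])*[640,480],1),round(k["conf"],2)) for k in r.pinpoint(p,l)[:2]])
```

```text
[0.49413547 0.02582249 0.22102729] [ 1.84292030e-01 -9.82871490e-01  2.84928488e-04] 3.65 0.029836606973231906
stop_index [291.5 148.7] [(array([290.5, 149.4]), 0.59)]
clip_point [398.9 150.5] [(array([393. , 155.8]), 0.71)]
stop_grip [279.2 191.9] [(array([275.8, 193.7]), 0.88)]
track_handle [168.6 187.8] [(array([167.8, 187.1]), 0.69)]
```

View pics/w1.png

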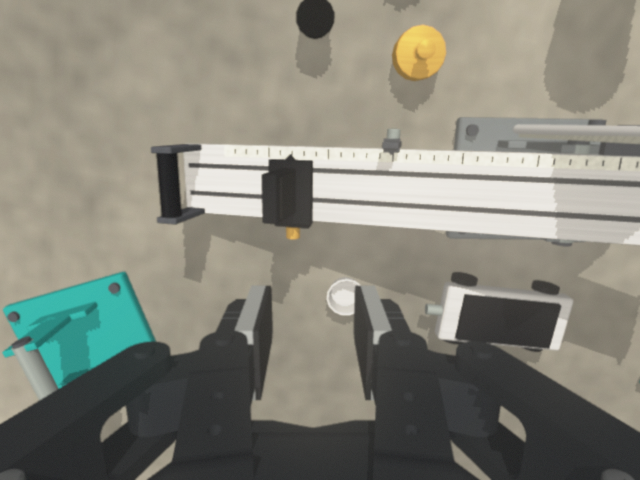

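```bash
cat >> fit.py <<'E'
def trackpt(p,uv,ob,q,z=.028):
    c,k=ray(p,uv,ob); R,t=T(q); c2=R.T@(c-t);k2=R.T@k; return c2+k2*(z-c2[2])/k2[2]
E
python3 - <<'E'
from fit import *
ob,p=pickle.load(open("w1.pkl","rb")); q=np.load("q.npy")
for uv in [(290.5,154.5),(290.5,149.4),(392,151.5),(393,155.8)]: print(uv,trackpt(p,uv,ob,q).round(4))
print("bar",trackpt(p,(168,187),ob,q,.062).round(4))
print("plate top", [trackpt(p,uv,ob,q,.08).round(4) for uv in [(264,197),(276,195)]])
cv2.imwrite("pics/w1c.png",cv2.resize(p["pixels"][110:250,240:420],None,fx=4,fy=4,interpolation=cv2.INTER_CUBIC))
E
```

```text
(290.5, 154.5) [0.0254 0.2087 0.028 ]
(290.5, 149.4) [0.0294 0.2087 0.028 ]
(392, 151.5) [0.0292 0.1288 0.028 ]
(393, 155.8) [0.026  0.1279 0.028 ]
bar [0.0006 0.3005 0.062 ]
plate top [array([-0.0003,  0.2112,  0.08  ]), array([0.0015, 0.2022, 0.08  ])]
```

View pics/w1c.png

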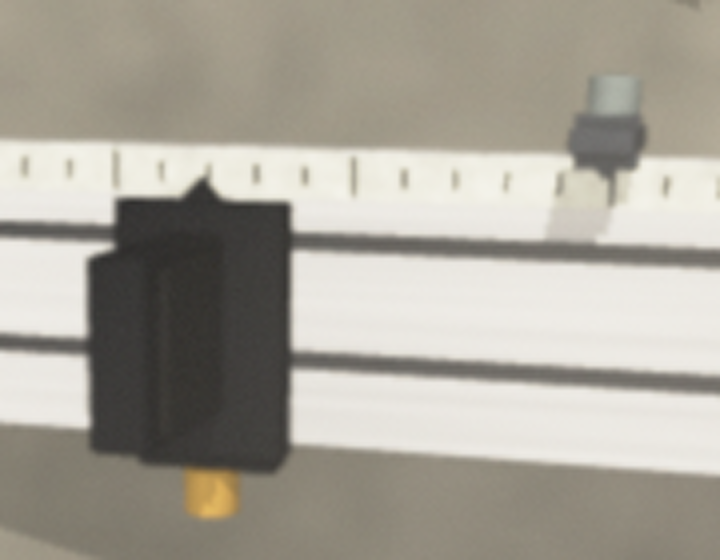

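>>> {"method": "play_rows", "body": {
  "plan": [
    [-0.15, 0.01, 0.03, -0.03, 0],
    [-0.15, 0.01, 0.03, -0.07, 0],
    [-0.15, 0.01, 0.03, -0.1, 0],
    [-0.15, 0.01, 0.03, -0.125, 0],
    [-0.15, 0.01, 0.03, -0.141, 0],
    [-0.15, 0.01, 0.03, -0.141, 0],
    [-0.15, 0.01, 0.03, -0.141, 0]
  ]
}}

```text
clock: 4.6
tcp_pos: [0.5046, 0.0556, 0.0806]
orientation: [1.073, 1.29, -1.072]
contact_force: [-0.6, -0.3, 0.9]
grip_width: 0.036
```

Run:
```python
from fit import *
ob=r.get_obs(); p=r.grab_frame("wrist"); cv2.imwrite("pics/w2.png",p["pixels"])
p=r.grab_frame("side"); cv2.imwrite("pics/s2.png",cv2.resize(p["pixels"][120:280,220:420],None,fx=4,fy=3.7))
print(ob["tcp_pos"],ob["contact_force"],ob["grip_width"])
```

```text
[0.50459173 0.05563446 0.0805792 ] [-0.5529881  -0.3102933   0.85801714] 0.03601786689813768
```

View pics/w2.png

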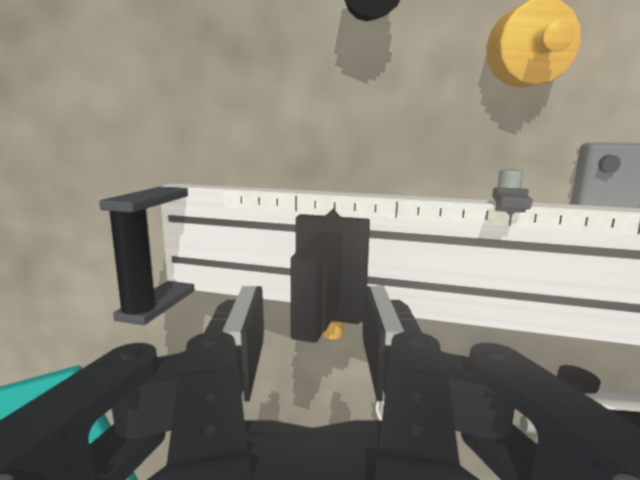

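View pics/s2.png

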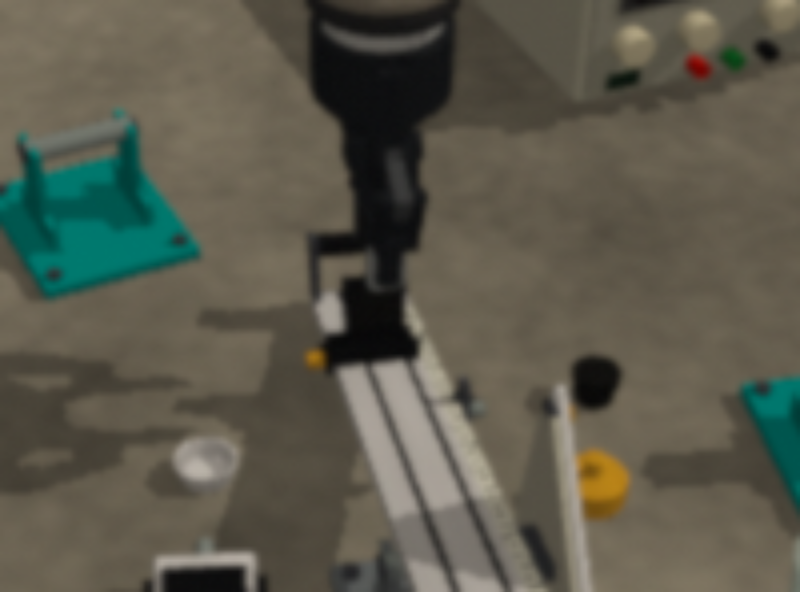

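>>> {"method": "play_rows", "body": {
  "plan": [
    [-0.15, 0.002, -0.0095, 0.0027, 0],
    [-0.15, 0.0035, -0.019, 0.0054, 0],
    [-0.15, 0.0053, -0.0284, 0.0081, 0],
    [-0.15, 0.007, -0.0378, 0.0108, 0],
    [-0.15, 0.0088, -0.0473, 0.0135, 0],
    [-0.15, 0.0106, -0.0568, 0.0163, 0],
    [-0.15, 0.0115, -0.0615, 0.0176, 0],
    [-0.15, 0.0115, -0.0615, 0.0176, 0],
    [-0.15, 0.0115, -0.0615, 0.0176, 0]
  ]
}}

```text
clock: 5.6
tcp_pos: [0.5156, -0.0052, 0.0976]
orientation: [1.072, 1.291, -1.072]
contact_force: [-0.3, -0.3, -0.5]
grip_width: 0.0364
```

Run:
```python
from fit import *
ob=r.get_obs(); p=r.grab_frame("wrist"); cv2.imwrite("pics/w3.png",p["pixels"]);pickle.dump((ob,p),open("w3.pkl","wb"))
cv2.imwrite("pics/w3c.png",cv2.resize(p["pixels"][170:350,220:420],None,fx=4,fy=3.3,interpolation=cv2.INTER_CUBIC)); q=np.load("q.npy")
print(ob["tcp_pos"],ob["contact_force"],ob["grip_width"])
for l in ["stop_index","clip_point"]:
    print(l,[(np.round(np.array(k["position"])*[640,480],1),round(k["conf"],2),trackpt(p,np.array(k["position"])*[640,480],ob,q).round(4)) for k in r.pinpoint(p,l)[:2]])
```

```text
[ 0.51564913 -0.00516078  0.09757989] [-0.33158817 -0.28011674 -0.52024036] 0.036373663028267514
stop_index [(array([210.4, 197.7]), 0.96, array([0.0275, 0.2105, 0.028 ])), (array([258.4,   9.4]), 0.53, array([0.1154, 0.1802, 0.028 ]))]
clip_point [(array([363.5, 210.3]), 0.83, array([0.0251, 0.1294, 0.028 ]))]
```

View pics/w3c.png

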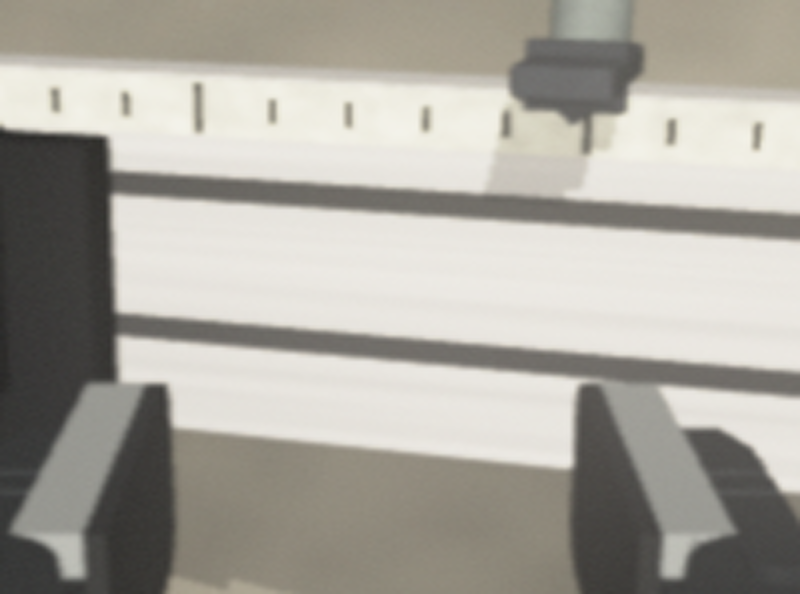

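View pics/w3.png

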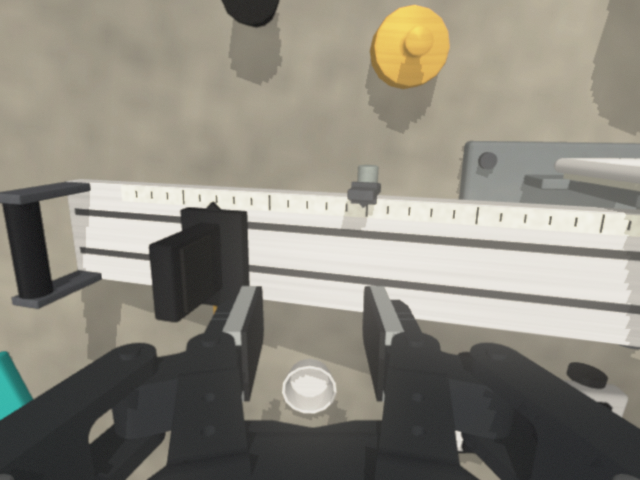

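Run:
```python
from fit import *
ob,p=pickle.load(open("w3.pkl","rb")); q=np.load("q.npy"); print(r.finger_overhang)
Rt=Ro.from_rotvec(ob["orientation"]).as_matrix(); t=np.array(ob["tcp_pos"])
for X in [(0,0,0),(.008,0,0),(.008,0,.018),(.008,0,-.018),(.008,.011,.018),(.008,-.011,.018),(-.011,0,.018)]: print(X,proj(p,Rt@np.array(X)+t,ob)[0].round(0))
s=.2085
for X in [(-.018,s+.006,.08),(.018,s+.006,.08),(-.018,s-.006,.08),(.018,s-.006,.08),(0.03,.1285,.028),(0,.3,.062)]: print(X,W(q,X).round(3),proj(p,W(q,X),ob)[0].round(0))
T_=np.array(p["tool_from_camera"]); print(T_.round(3))
# plate depth points
for uv in [(170,265),(160,300),(215,240)]: 
    Xw=at_depth(p,uv,ob); R,tt=T(q); print(uv,Xw.round(3),(R.T@(Xw-tt)).round(4))
for uv in [(245,300),(375,300),(240,340),(375,340),(243,291)]: 
    Xw=at_depth(p,uv,ob); print(uv,Xw.round(3),(Rt.T@(Xw-t)).round(4))
```

```text
0.008
(0, 0, 0) [314. 279.]
(0.008, 0, 0) [314. 273.]
(0.008, 0, 0.018) [354. 273.]
(0.008, 0, -0.018) [274. 273.]
(0.008, 0.011, 0.018) [354. 250.]
(0.008, -0.011, 0.018) [353. 296.]
(-0.011, 0, 0.018) [358. 289.]
(-0.018, 0.2145, 0.08) [0.485 0.062 0.099] [151. 318.]
(0.018, 0.2145, 0.08) [0.52  0.069 0.099] [142. 240.]
(-0.018, 0.20249999999999999, 0.08) [0.487 0.051 0.102] [174. 322.]
(0.018, 0.20249999999999999, 0.08) [0.522 0.058 0.102] [167. 242.]
(0.03, 0.1285, 0.028) [ 0.55  -0.024  0.072] [366. 200.]
(0, 0.3, 0.062) [0.488 0.142 0.058] [ 29. 252.]
[[ 0.    -0.26   0.966 -0.172]
 [-0.001 -0.966 -0.26   0.066]
 [ 1.    -0.001 -0.    -0.   ]
 [ 0.     0.     0.     1.   ]]
(170, 265) [0.512 0.056 0.1  ] [0.0074 0.2033 0.0781]
(160, 300) [0.494 0.06  0.098] [-0.0097  0.2104  0.0777]
(215, 240) [0.514 0.046 0.062] [0.0077 0.2035 0.0385]
(245, 300) [0.522 0.018 0.145] [-0.0472  0.011  -0.022 ]
(375, 300) [ 0.53  -0.022  0.145] [-0.0476  0.0111  0.0194]
(240, 340) [0.52  0.016 0.166] [-0.0685  0.0086 -0.0202]
(375, 340) [ 0.524 -0.022  0.159] [-0.0618  0.0048  0.0176]
(243, 291) [0.522 0.02  0.137] [-0.0395  0.0109 -0.0239]
```

Run:
```python
from fit import *
ob=r.get_obs()
Rt=Ro.from_rotvec(ob["orientation"]).as_matrix(); t=np.array(ob["tcp_pos"]); print(t)
for n in ["side","scene"]:
    p=r.grab_frame(n); a=p["pixels"].copy()
    pts={}
    for X in [(.008,0,.018),(.008,0,-.018),(-.037,0,.018),(-.037,0,-.018)]:
        uv=proj(p,Rt@np.array(X)+t)[0]; pts[X]=uv; print(n,X,uv.round(1))
    c=pts[(-.037,0,.018)].astype(int); a=a[c[1]-60:c[1]+60,c[0]-75:c[0]+75]; a=cv2.resize(a,None,fx=5,fy=5,interpolation=cv2.INTER_CUBIC)
    for X,uv in pts.items():
        z=((uv-c+[75,60])*5).astype(int); cv2.circle(a,tuple(int(v) for v in z),4,(0,0,255) if X[0]>0 else (0,255,0),-1)
    cv2.imwrite(f"pics/f_{n}.png",a)
```

```text
[ 0.51555339 -0.00479556  0.09752571]
side (0.008, 0, 0.018) [320.2 220.7]
side (0.008, 0, -0.018) [317.2 210.1]
side (-0.037, 0, 0.018) [320.7 205.5]
side (-0.037, 0, -0.018) [317.6 194.9]
scene (0.008, 0, 0.018) [362.8 240.2]
scene (0.008, 0, -0.018) [379.8 243.2]
scene (-0.037, 0, 0.018) [364.3 226.1]
scene (-0.037, 0, -0.018) [381.9 229.2]
```

View pics/f_side.png

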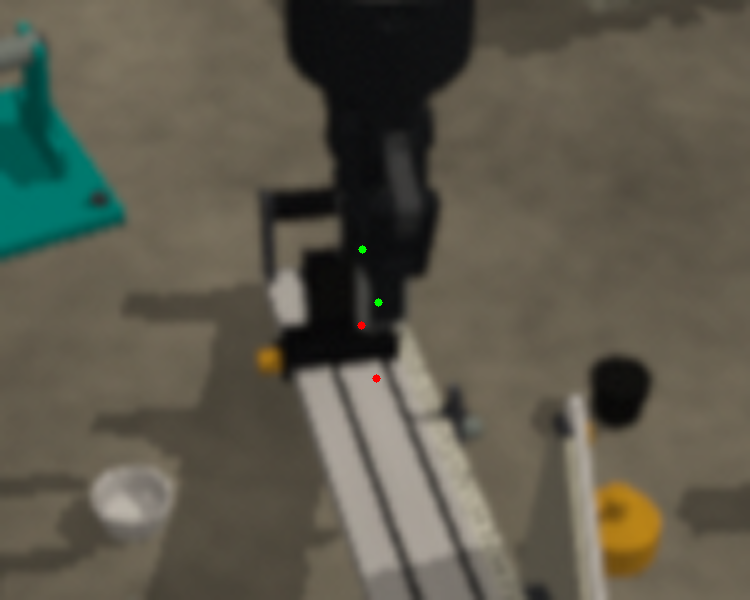

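View pics/f_scene.png

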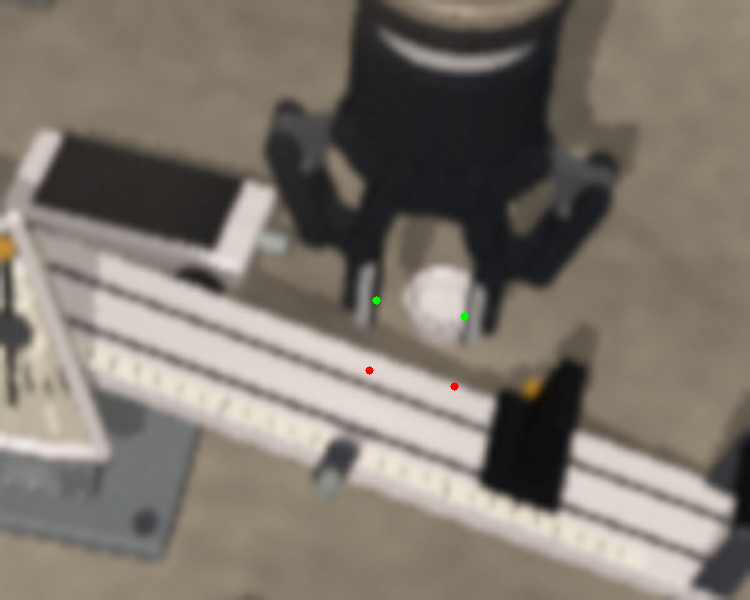

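>>> {"method": "play_rows", "body": {
  "plan": [
    [-0.15, -0.005, 0.03, 0.005, 0],
    [-0.15, -0.011, 0.0605, 0.005, 0],
    [-0.15, -0.011, 0.0605, 0, 0],
    [-0.15, -0.011, 0.0605, -0.015, 0],
    [-0.15, -0.011, 0.0605, -0.025, 0],
    [-0.15, -0.011, 0.0605, -0.032, 0],
    [-0.15, -0.011, 0.0605, -0.04, 0],
    [-0.15, -0.011, 0.0605, -0.045, 0],
    [-0.15, -0.011, 0.0605, -0.045, 0]
  ]
}}

```text
clock: 6.75
tcp_pos: [0.5043, 0.0548, 0.052]
orientation: [1.071, 1.292, -1.073]
contact_force: [0.0, -0.1, 0.1]
grip_width: 0.0364
```

Run:
```python
from fit import *
ob=r.get_obs(); p=r.grab_frame("wrist"); cv2.imwrite("pics/w4.png",p["pixels"])
p=r.grab_frame("scene"); cv2.imwrite("pics/s4.png",cv2.resize(p["pixels"][160:310,310:490],None,fx=4,fy=4))
print(ob["tcp_pos"],ob["contact_force"],ob["grip_width"])
```

```text
[0.50428496 0.0548459  0.05195525] [ 0.04217171 -0.11621083  0.06220296] 0.036357916131865516
```

View pics/w4.png

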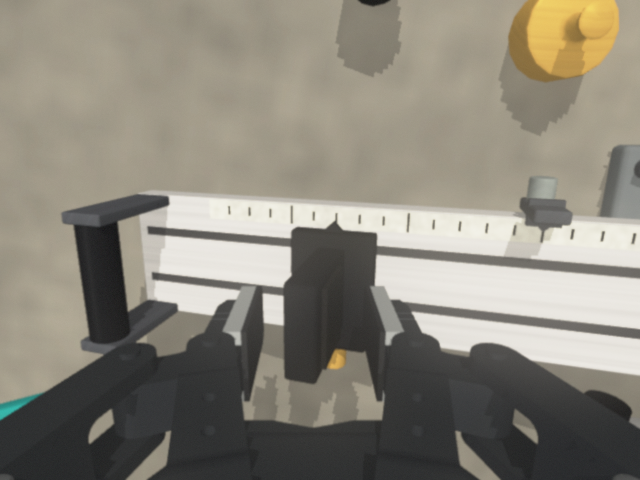

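View pics/s4.png

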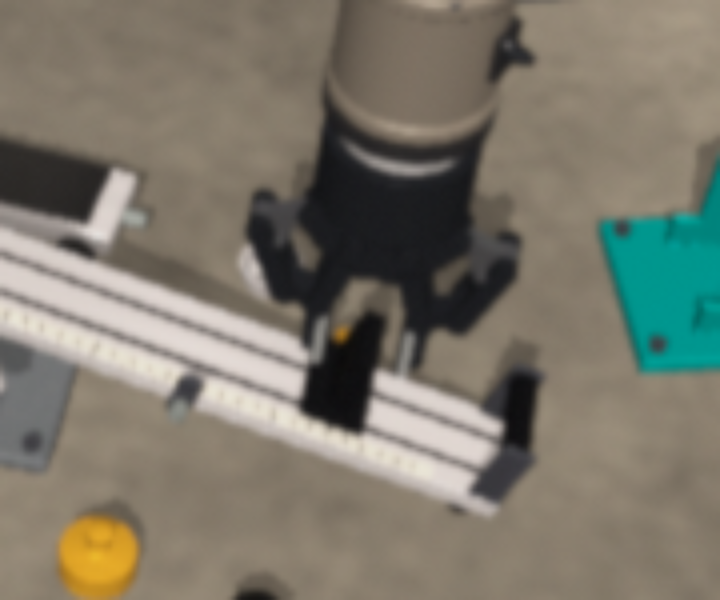

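>>> {"method": "play_rows", "body": {
  "plan": [
    [-0.15, 0.003, 0, -0.004, 0],
    [-0.15, 0.003, 0, -0.008, 0],
    [-0.15, 0.0047, -0.0095, -0.0053, 0],
    [-0.15, 0.0065, -0.019, -0.0026, 0],
    [-0.15, 0.0083, -0.0284, 0.0001, 0],
    [-0.15, 0.01, -0.0378, 0.0028, 0],
    [-0.15, 0.0109, -0.0425, 0.0041, 0],
    [-0.15, 0.0109, -0.0425, 0.0041, 0]
  ]
}}

```text
clock: 7.65
tcp_pos: [0.5161, 0.0112, 0.0571]
orientation: [1.073, 1.289, -1.073]
contact_force: [0.2, 0.0, 0.5]
grip_width: 0.0362
```

```bash
cat > look.py <<'E'
from fit import *
import sys
k=sys.argv[1]
ob=r.get_obs(); p=r.grab_frame("wrist"); cv2.imwrite(f"pics/w{k}.png",p["pixels"]);pickle.dump((ob,p),open(f"w{k}.pkl","wb")); q=np.load("q.npy")
print(ob["clock"],ob["tcp_pos"],ob["contact_force"],ob["grip_width"])
for l in ["stop_index","clip_point"]:
    print(l,[(np.round(np.array(k["position"])*[640,480],1),round(k["conf"],2),trackpt(p,np.array(k["position"])*[640,480],ob,q).round(4)) for k in r.pinpoint(p,l)[:2]])
E
python3 look.py 5
```

```text
7.65 [0.51611735 0.01117825 0.05713184] [0.24797022 0.03665958 0.5117722 ] 0.036182542022357926
stop_index [(array([315.8, 227.3]), 0.61, array([0.0275, 0.1698, 0.028 ]))]
clip_point [(array([417.1, 240.4]), 0.8, array([0.0249, 0.1292, 0.028 ]))]
```

View pics/w5.png

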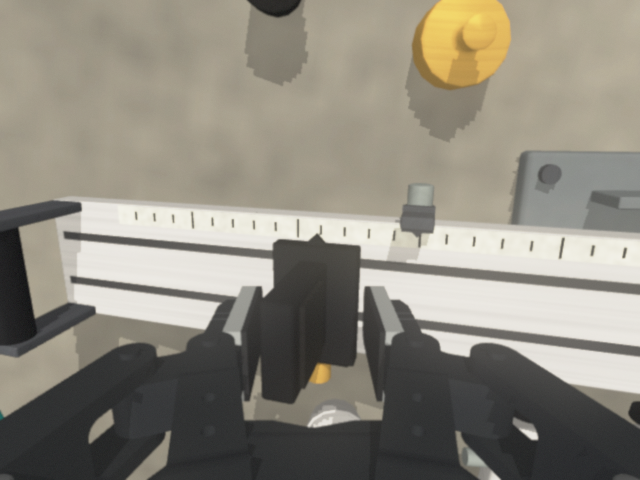

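>>> {"method": "play_rows", "body": {
  "plan": [
    [-0.15, 0.0017, -0.0095, 0.0027, 0],
    [-0.15, 0.0035, -0.019, 0.0054, 0],
    [-0.15, 0.005, -0.027, 0.0077, 0],
    [-0.15, 0.006, -0.032, 0.0092, 0],
    [-0.15, 0.0067, -0.036, 0.0103, 0],
    [-0.15, 0.0067, -0.036, 0.0103, 0],
    [-0.15, 0.0067, -0.036, 0.0103, 0]
  ]
}}

```text
clock: 8.5
tcp_pos: [0.5224, -0.0239, 0.067]
orientation: [1.072, 1.29, -1.072]
contact_force: [-0.2, 0.6, 0.6]
grip_width: 0.0366
```

```bash
python3 look.py 6; python3 -c "
import cv2
a=cv2.imread('pics/w6.png');cv2.imwrite('pics/w6c.png',cv2.resize(a[180:320,220:420],None,fx=4,fy=4,interpolation=cv2.INTER_CUBIC))"
```

```text
8.5 [ 0.52241253 -0.02389165  0.06699413] [-0.18667695  0.56337329  0.62824175] 0.03662732357237675
stop_index [(array([314.9, 223.1]), 0.65, array([0.0291, 0.1332, 0.028 ]))]
clip_point [(array([323.4, 228.5]), 0.86, array([0.027 , 0.1296, 0.028 ]))]
```

View pics/w6c.png

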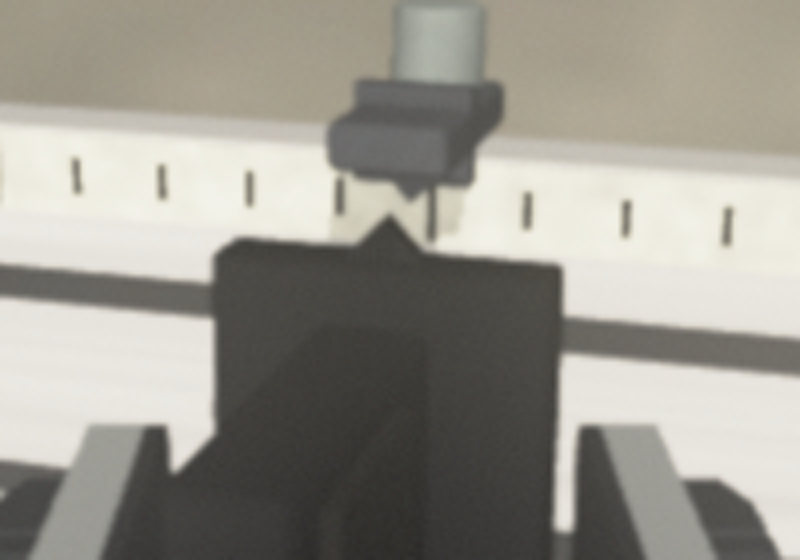

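>>> {"method": "play_rows", "body": {
  "plan": [
    [-0.15, 0.0002, -0.0012, 0.0003, 0],
    [-0.15, 0.0004, -0.0024, 0.0007, 0],
    [-0.15, 0.0004, -0.0024, 0.0007, 0],
    [-0.15, 0.0004, -0.0024, 0.0007, 0]
  ]
}}

```text
clock: 9.05
tcp_pos: [0.5227, -0.0257, 0.0677]
orientation: [1.072, 1.291, -1.072]
contact_force: [-0.2, 1.6, -0.4]
grip_width: 0.0363
```

```bash
python3 look.py 7; python3 -c "
import cv2
a=cv2.imread('pics/w7.png');cv2.imwrite('pics/w7c.png',cv2.resize(a[180:320,220:420],None,fx=4,fy=4,interpolation=cv2.INTER_CUBIC))"
```

```text
9.05 [ 0.52266571 -0.02567808  0.06770583] [-0.23738183  1.6193289  -0.41216054] 0.03627173630420614
stop_index [(array([315.6, 228.2]), 0.59, array([0.0268, 0.1311, 0.028 ]))]
clip_point [(array([321.6, 230.2]), 0.64, array([0.0261, 0.1285, 0.028 ]))]
```

View pics/w7c.png

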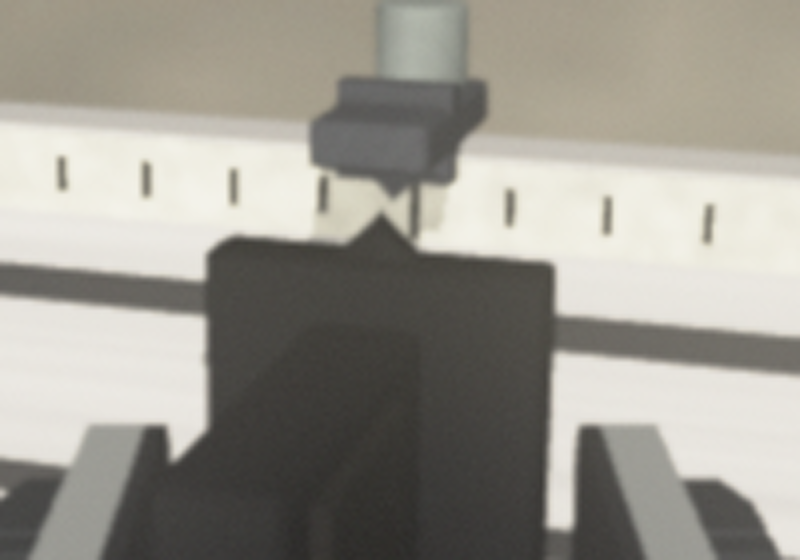

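>>> {"method": "play_rows", "body": {
  "plan": [
    [-0.15, 0.0003, -0.0015, 0.0004, 0],
    [-0.15, 0.0003, -0.0015, 0.0004, 0],
    [-0.15, 0.0003, -0.0015, 0.0004, 0]
  ]
}}

```text
clock: 9.5
tcp_pos: [0.523, -0.0274, 0.0682]
orientation: [1.072, 1.291, -1.072]
contact_force: [-0.6, 1.3, 1.2]
grip_width: 0.0362
```

```bash
python3 look.py 8; python3 -c "
import cv2
a=cv2.imread('pics/w8.png');cv2.imwrite('pics/w8c.png',cv2.resize(a[180:320,220:420],None,fx=4,fy=4,interpolation=cv2.INTER_CUBIC))"
```

```text
9.5 [ 0.5230092  -0.0274419   0.06819766] [-0.59865352  1.27618669  1.18646943] 0.036172249722838744
stop_index [(array([315.7, 227. ]), 0.72, array([0.0273, 0.1291, 0.028 ]))]
clip_point [(array([315.9, 229.6]), 0.59, array([0.0263, 0.1291, 0.028 ]))]
```

View pics/w8c.png

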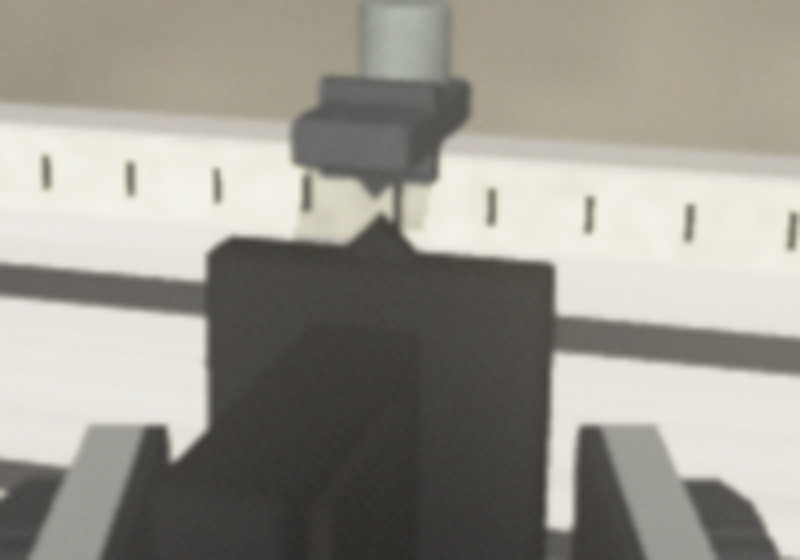

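>>> {"method": "play_rows", "body": {
  "plan": [
    [-0.15, -0.001, 0.006, -0.0017, 0],
    [-0.15, -0.001, 0.006, -0.0017, 0],
    [-0.15, -0.001, 0.006, 0.02, 0],
    [-0.1, -0.001, 0.006, 0.05, 0],
    [0, -0.015, 0.06, 0.06, 0],
    [0.18, -0.035, 0.1695, 0.06, 0],
    [0.18, -0.035, 0.1695, 0.05, 0],
    [0.18, -0.035, 0.1695, 0.04, 0],
    [0.18, -0.035, 0.1695, 0.03, 0],
    [0.18, -0.035, 0.1695, 0.03, 0]
  ]
}}

```text
clock: 10.65
tcp_pos: [0.4871, 0.1413, 0.0968]
orientation: [1.069, 1.292, -1.074]
contact_force: [0.2, 0.4, -0.7]
grip_width: 0.0505
```

```bash
python3 look.py 9
python3 - <<'E'
from fit import *
ob,p=pickle.load(open("w9.pkl","rb")); q=np.load("q.npy")
print([(np.round(np.array(k["position"])*[640,480],1),round(k["conf"],2),trackpt(p,np.array(k["position"])*[640,480],ob,q,.062).round(4)) for k in r.pinpoint(p,"track_handle")[:2]],proj(p,W(q,(0,.3,.062)),ob))
s=r.grab_frame("scene"); cv2.imwrite("pics/s9.png",cv2.resize(s["pixels"][140:320,220:480],None,fx=3,fy=3,interpolation=cv2.INTER_CUBIC)); pickle.dump((ob,s),open("s9.pkl","wb"))
E
```

```text
10.65 [0.48706742 0.14129223 0.0967987 ] [ 0.18459896  0.41356362 -0.69593183] 0.050456562981442896
stop_index []
clip_point [(array([315.1, 247.4]), 0.71, array([-0.0088,  0.3081,  0.028 ]))]
[(array([313.5, 245.1]), 0.88, array([0.0029, 0.2996, 0.062 ]))] [[312.73590359 250.44600553]]
```

View pics/w9.png

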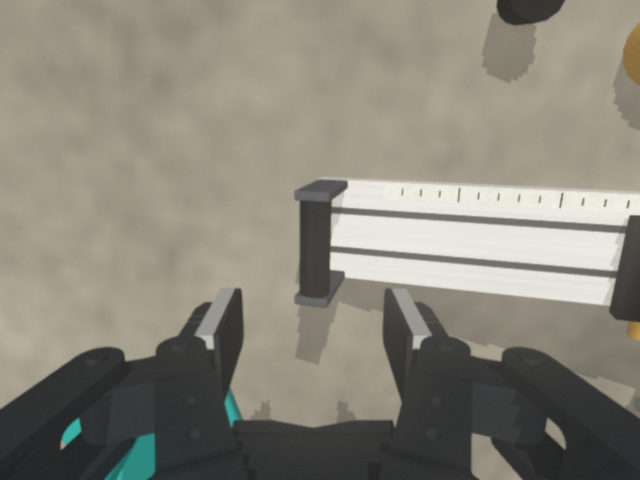

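View pics/s9.png

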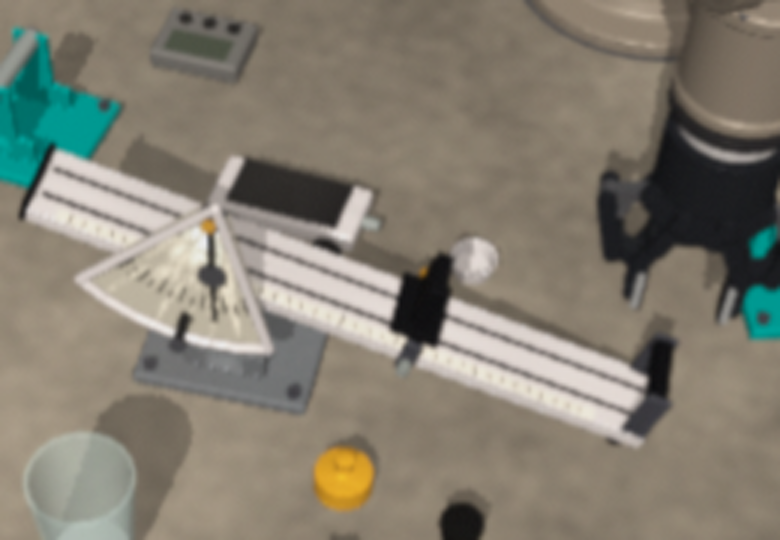

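>>> {"method": "play_rows", "body": {
  "plan": [
    [0.18, 0.001, 0.0005, -0.02, 0],
    [0.18, 0.001, 0.0005, -0.04, 0],
    [0.18, 0.001, 0.0005, -0.055, 0],
    [0.18, 0.001, 0.0005, -0.065, 0],
    [0.18, 0.001, 0.0005, -0.07, 0],
    [0.18, 0.001, 0.0005, -0.07, 0]
  ]
}}

```text
clock: 11.5
tcp_pos: [0.489, 0.1424, 0.028]
orientation: [1.072, 1.291, -1.073]
contact_force: [-1.2, 0.2, 0.2]
grip_width: 0.0503
```

```bash
python3 look.py 10
python3 - <<'E'
from fit import *
ob=r.get_obs(); Rt=Ro.from_rotvec(ob["orientation"]).as_matrix(); t=np.array(ob["tcp_pos"])
p=r.grab_frame("wrist"); 
for uv in [(226,300),(397,300),(228,293),(318,330)]: print(uv,(Rt.T@(at_depth(p,uv,ob)-t)).round(4))
s=r.grab_frame("scene"); cv2.imwrite("pics/s10.png",cv2.resize(s["pixels"][180:300,380:500],None,fx=5,fy=5,interpolation=cv2.INTER_CUBIC))
E
```

```text
11.5 [0.48900709 0.14237815 0.02796723] [-1.15044337  0.21653316  0.16522953] 0.05034670088621787
stop_index []
clip_point []
(226, 300) [-0.0464  0.0106 -0.0283]
(397, 300) [-0.0472  0.011   0.0265]
(228, 293) [-0.0406  0.0106 -0.0287]
(318, 330) [-0.0381 -0.0043  0.0014]
```

View pics/w10.png

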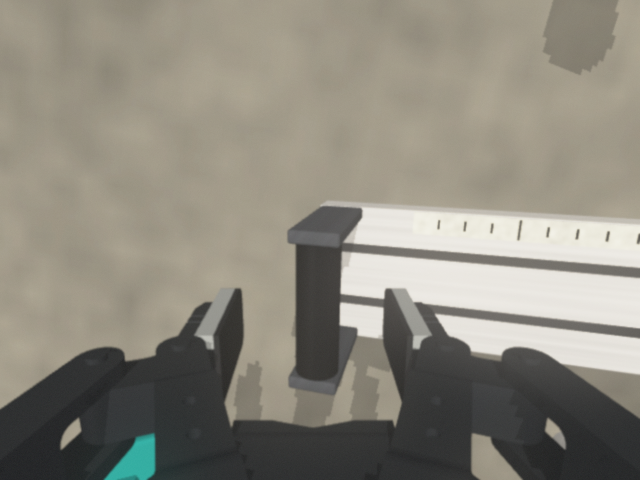

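View pics/s10.png

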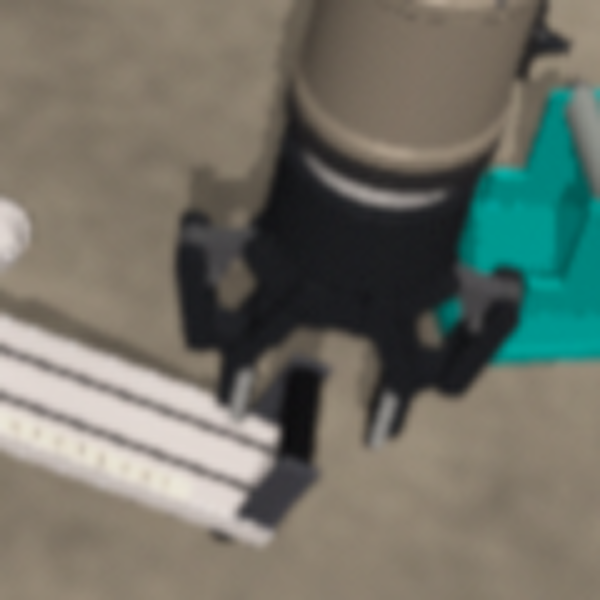

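>>> {"method": "play_rows", "body": {
  "plan": [
    [0.18, 0.0003, -0.0015, -0.008, 0],
    [0.18, 0.0003, -0.0015, -0.016, 0],
    [0.18, 0.0003, -0.0015, -0.022, 0],
    [0.18, 0.0003, -0.0015, -0.022, 0]
  ]
}}

```text
clock: 12.15
tcp_pos: [0.4884, 0.1409, 0.005]
orientation: [1.071, 1.292, -1.074]
contact_force: [-0.0, 0.3, 0.8]
grip_width: 0.0504
```

Run:
```python
from fit import *
ob=r.get_obs(); Rt=Ro.from_rotvec(ob["orientation"]).as_matrix(); t=np.array(ob["tcp_pos"])
p=r.grab_frame("wrist"); cv2.imwrite("pics/w11.png",p["pixels"]); print(t,ob["contact_force"],ob["clock"])
s=r.grab_frame("scene"); cv2.imwrite("pics/s11.png",cv2.resize(s["pixels"][180:300,380:500],None,fx=5,fy=5,interpolation=cv2.INTER_CUBIC))
```

```text
[0.48842986 0.14086361 0.00495373] [-0.02072779  0.34873502  0.79087134] 12.15
```

View pics/w11.png

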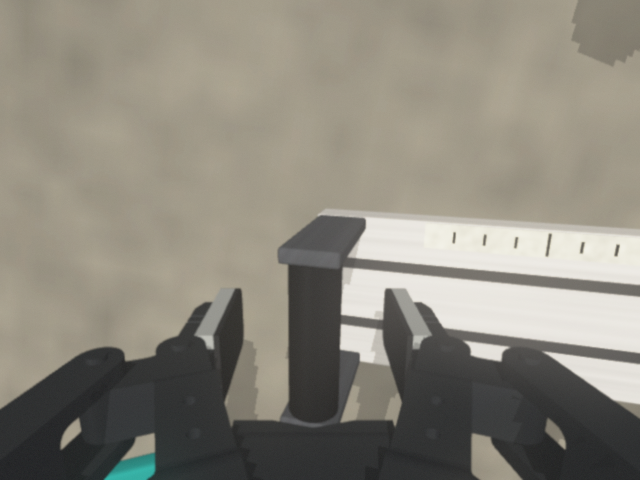

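View pics/s11.png

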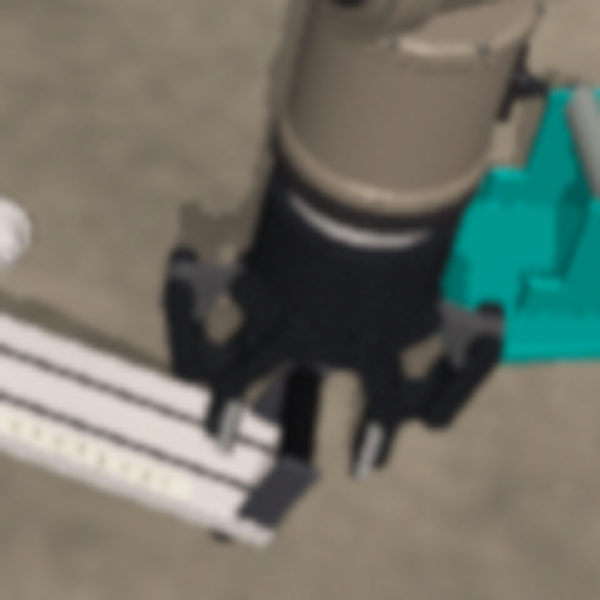

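>>> {"method": "play_rows", "body": {
  "plan": [
    [-0.1, 0, 0, 0, 0],
    [-0.4, 0, 0, 0, 0],
    [-0.6, 0, 0, 0, 0],
    [-0.9, 0, 0, 0, 0],
    [-1, 0, 0, 0, 0],
    [-1, 0, 0, 0, 0]
  ],
  "force": 30
}}

```text
clock: 12.85
tcp_pos: [0.4896, 0.1408, 0.0064]
orientation: [1.072, 1.29, -1.072]
contact_force: [-0.5, -2.0, 5.1]
grip_width: 0.0149
```

Run:
```python
from fit import *
ob=r.get_obs(); Rt=Ro.from_rotvec(ob["orientation"]).as_matrix(); t=np.array(ob["tcp_pos"])
p=r.grab_frame("wrist"); cv2.imwrite("pics/w12.png",p["pixels"]); print(t,ob["contact_force"],ob["clock"],ob["grip_width"])
s=r.grab_frame("scene"); cv2.imwrite("pics/s12.png",cv2.resize(s["pixels"][140:320,220:480],None,fx=3,fy=3,interpolation=cv2.INTER_CUBIC)); pickle.dump(s,open("s12.pkl","wb"))
for l in ["pointer_tip","index_mark","stop_index","clip_point","pointer"]:
    print(l,[(np.round(np.array(k["position"])*[640,480],1),round(k["conf"],2)) for k in r.pinpoint(s,l)[:3]])
```

```text
[0.48955718 0.14084755 0.00637442] [-0.54755123 -2.03753457  5.11386217] 12.85 0.014868810595392433
pointer_tip [(array([364.5, 237.8]), 0.71), (array([439.3, 260. ]), 0.68), (array([290.2, 246.2]), 0.62)]
index_mark [(array([279.9, 245.1]), 0.53)]
stop_index [(array([357.6, 255. ]), 0.82)]
clip_point [(array([355.8, 253.5]), 0.37)]Traceback (most recent call last):
  File "<stdin>", line 6, in <module>
ValueError: it knows: beaker, cart, clip_point, index_mark, pivot_rod, pointer_tip, reagent, stop_grip, stop_index, stopper, tealight, timer, track, track_foot, track_handle, weight
```

View pics/w12.png

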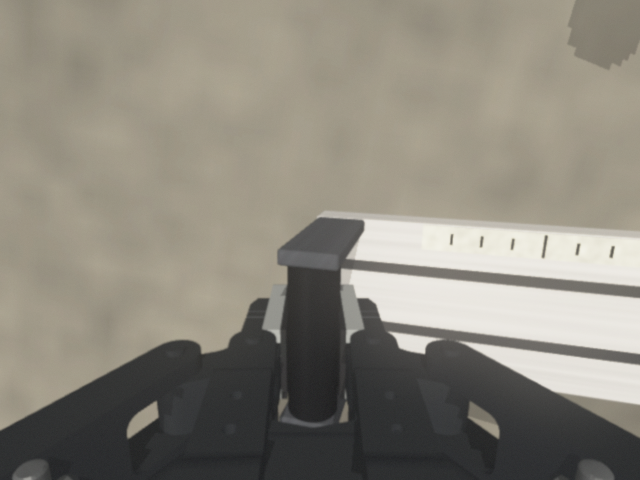

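View pics/s12.png

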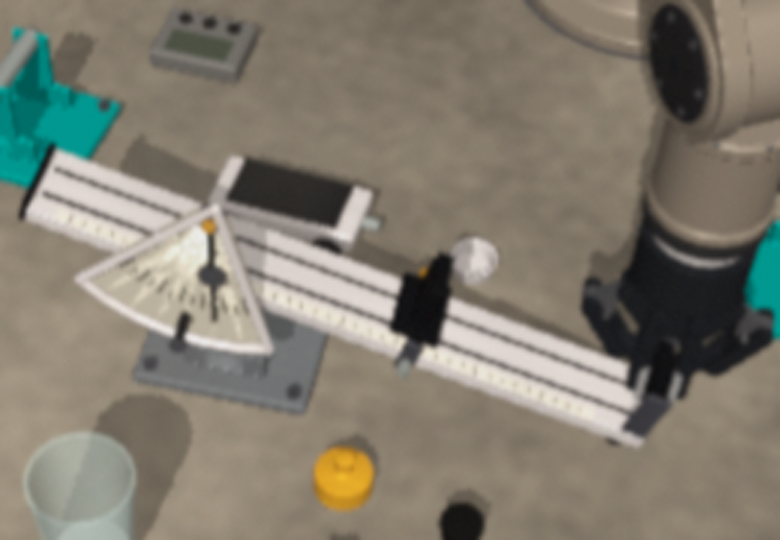

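Run:
```python
from fit import *
s=pickle.load(open("s12.pkl","rb")); q=np.load("q.npy")
cv2.imwrite("pics/g12.png",cv2.resize(s["pixels"][200:265,240:320],None,fx=9,fy=9,interpolation=cv2.INTER_CUBIC))
for gx in (.03,.035,.04,.045,.05):
    h=W(q,(gx,-.03,.1)); R,t=T(q); 
    print(gx,proj(s,h).round(1),proj(s,h-[0,0,.1]).round(1),[proj(s,h+R@(0.1*np.array([0,np.sin(a),-np.cos(a)]))).round(1)[0] for a in (-.1,0,.1,.2)])
```

```text
0.03 [[292.8 208.3]] [[294.2 240.6]] [array([277.2, 235.3]), array([281.6, 237.1]), array([286.2, 238.6]), array([290.8, 239.9])]
0.035 [[292.2 210.1]] [[293.6 242.4]] [array([276.6, 237.1]), array([281. , 238.9]), array([285.5, 240.4]), array([290.1, 241.7])]
0.04 [[291.5 212. ]] [[293.  244.2]] [array([275.9, 238.9]), array([280.4, 240.7]), array([284.9, 242.2]), array([289.5, 243.5])]
0.045 [[290.9 213.8]] [[292.4 246. ]] [array([275.2, 240.8]), array([279.7, 242.5]), array([284.3, 244.1]), array([288.9, 245.3])]
0.05 [[290.2 215.7]] [[291.8 247.8]] [array([274.6, 242.6]), array([279.1, 244.4]), array([283.6, 245.9]), array([288.3, 247.1])]
```

View pics/g12.png

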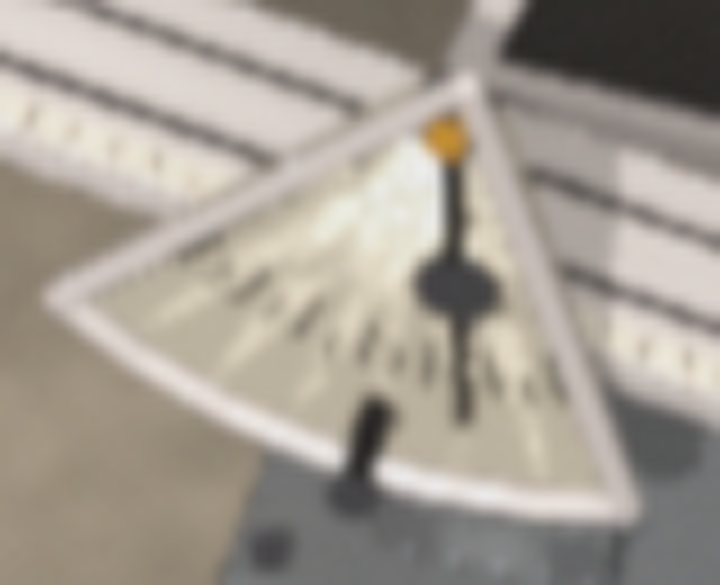

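>>> {"method": "play_rows", "body": {
  "plan": [
    [-1, 0, 0.0003, 0.004, 0],
    [-1, 0, 0.0005, 0.008, 0],
    [-1, -0.0001, 0.0006, 0.012, 0],
    [-1, -0.0001, 0.0007, 0.0166, 0],
    [-1, -0.0001, 0.0007, 0.021, 0],
    [-1, -0.0001, 0.0007, 0.025, 0],
    [-1, -0.0001, 0.0006, 0.029, 0],
    [-1, -0.0001, 0.0005, 0.033, 0],
    [-1, -0.0001, 0.0005, 0.033, 0]
  ]
}}

```text
clock: 14.05
tcp_pos: [0.4896, 0.142, 0.0398]
orientation: [1.073, 1.29, -1.071]
contact_force: [-0.1, -1.0, -3.4]
grip_width: 0.0149
```

```bash
cat > g.py <<'E'
from fit import *
import sys
k=sys.argv[1]; ob=r.get_obs(); print(ob["clock"],ob["tcp_pos"],ob["contact_force"],ob["grip_width"])
s=r.grab_frame("scene"); pickle.dump(s,open(f"s{k}.pkl","wb"))
a=cv2.resize(s["pixels"][195:265,230:330],None,fx=7.5,fy=7.5,interpolation=cv2.INTER_CUBIC); cv2.imwrite(f"pics/g{k}.png",a)
cv2.imwrite(f"pics/s{k}.png",cv2.resize(s["pixels"][140:320,220:480],None,fx=3,fy=3,interpolation=cv2.INTER_CUBIC))
E
python3 g.py 13
```

```text
14.05 [0.48955171 0.14195016 0.03976135] [-0.10498274 -0.9593211  -3.38214027] 0.014942363030077737
```

View pics/s13.png

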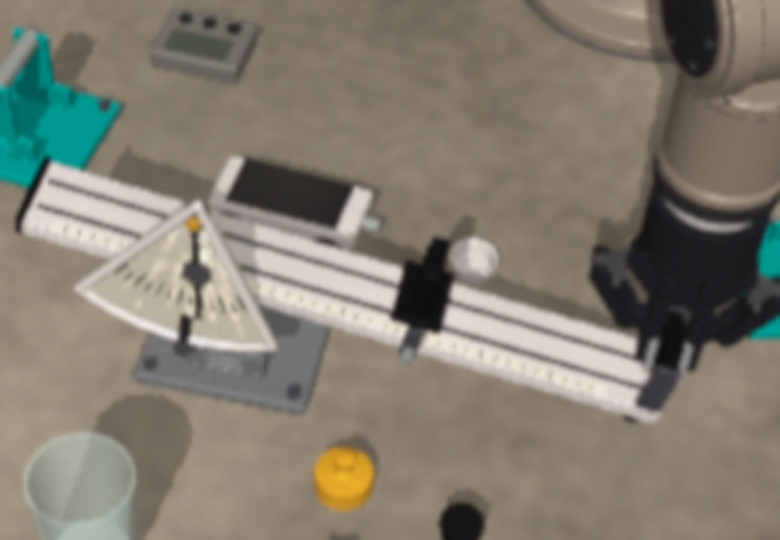

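Lift works and the weight (3.4 N) is on the fingers. The pointer closes on the tab (crop needle tip about (198,317), tab (184,320)). Continue.

>>> {"method": "play_rows", "body": {
  "plan": [
    [-1, 0, -0.0002, 0.004, 0],
    [-1, 0, -0.0004, 0.008, 0],
    [-1, 0.0001, -0.0008, 0.012, 0],
    [-1, 0.0002, -0.0012, 0.016, 0],
    [-1, 0.0003, -0.0017, 0.02, 0],
    [-1, 0.0004, -0.0021, 0.024, 0],
    [-1, 0.0004, -0.0023, 0.026, 0],
    [-1, 0.0004, -0.0023, 0.026, 0],
    [-1, 0.0004, -0.0023, 0.026, 0],
    [-1, 0.0004, -0.0023, 0.026, 0]
  ]
}}

```text
clock: 15.1
tcp_pos: [0.4896, 0.1394, 0.0651]
orientation: [1.072, 1.291, -1.072]
contact_force: [-0.4, 0.1, -3.2]
grip_width: 0.0153
```

>>> {"method": "play_rows", "body": {
  "plan": [
    [-1, 0, 0, 0, 0],
    [-1, 0, 0, 0, 0],
    [-1, 0, 0, 0, 0],
    [-1, 0, 0, 0, 0],
    [-1, 0, 0, 0, 0],
    [-1, 0, 0, 0, 0],
    [-1, 0, 0, 0, 0],
    [-1, 0, 0, 0, 0],
    [-1, 0, 0, 0, 0],
    [-1, 0, 0, 0, 0]
  ]
}}

```text
clock: 16.1
tcp_pos: [0.4896, 0.1394, 0.0651]
orientation: [1.072, 1.291, -1.072]
contact_force: [-0.5, -0.1, -3.6]
grip_width: 0.0153
```

>>> {"method": "play_rows", "body": {
  "plan": [
    [-1, 0, 0, 0, 0],
    [-1, 0, 0, 0, 0],
    [-1, 0, 0, 0, 0],
    [-1, 0, 0, 0, 0],
    [-1, 0, 0, 0, 0],
    [-1, 0, 0, 0, 0],
    [-1, 0, 0, 0, 0],
    [-1, 0, 0, 0, 0],
    [-1, 0, 0, 0, 0],
    [-1, 0, 0, 0, 0]
  ]
}}

```text
clock: 17.1
tcp_pos: [0.4896, 0.1394, 0.0652]
orientation: [1.072, 1.291, -1.072]
contact_force: [-0.7, 1.1, -3.1]
grip_width: 0.0149
```

```bash
python3 g.py 14
```

```text
17.1 [0.48963306 0.1393949  0.06515968] [-0.68608562  1.11677112 -3.07819116] 0.014885679311167181
```

View pics/g14.png

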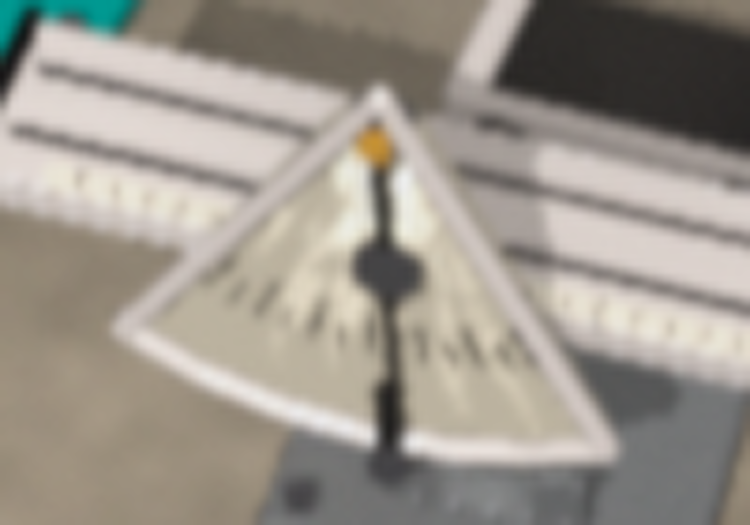

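View pics/s14.png

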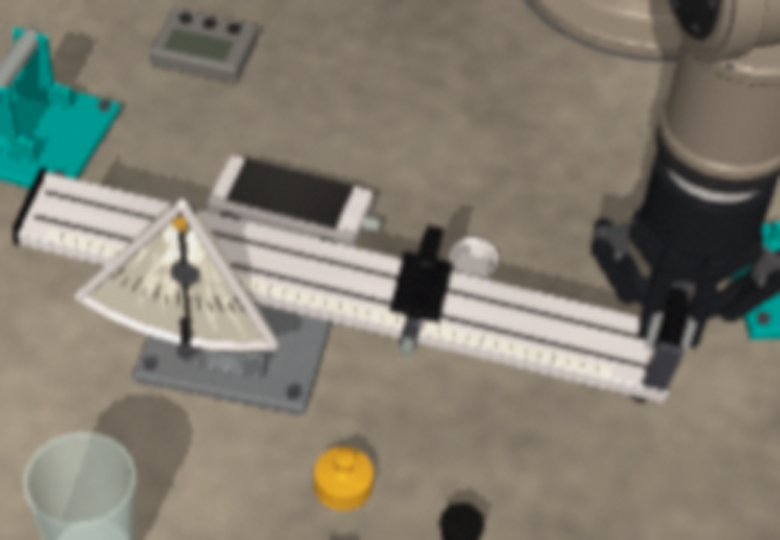

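>>> {"method": "play_rows", "body": {
  "plan": [
    [-1, 0, -0.0001, 0.001, 0],
    [-1, 0, -0.0002, 0.002, 0],
    [-1, 0, -0.0003, 0.0025, 0],
    [-1, 0, -0.0003, 0.0025, 0],
    [-1, 0, -0.0003, 0.0025, 0],
    [-1, 0, -0.0003, 0.0025, 0],
    [-1, 0, -0.0003, 0.0025, 0],
    [-1, 0, -0.0003, 0.0025, 0],
    [-1, 0, -0.0003, 0.0025, 0],
    [-1, 0, -0.0003, 0.0025, 0]
  ]
}}

```text
clock: 18.15
tcp_pos: [0.4896, 0.1391, 0.0676]
orientation: [1.072, 1.291, -1.072]
contact_force: [0.5, 0.9, -3.1]
grip_width: 0.015
```

>>> {"method": "play_rows", "body": {
  "plan": [
    [-1, 0, 0, 0, 0],
    [-1, 0, 0, 0, 0],
    [-1, 0, 0, 0, 0],
    [-1, 0, 0, 0, 0],
    [-1, 0, 0, 0, 0],
    [-1, 0, 0, 0, 0],
    [-1, 0, 0, 0, 0],
    [-1, 0, 0, 0, 0],
    [-1, 0, 0, 0, 0],
    [-1, 0, 0, 0, 0]
  ]
}}

```text
clock: 19.15
tcp_pos: [0.4896, 0.1391, 0.0676]
orientation: [1.072, 1.291, -1.072]
contact_force: [-0.1, 1.6, -2.9]
grip_width: 0.0153
```

```bash
python3 g.py 15
python3 - <<'E'
from fit import *
s=pickle.load(open("s15.pkl","rb")); im=s["pixels"]
a=np.clip(cv2.resize(im[225:265,262:302],None,fx=15,fy=15,interpolation=cv2.INTER_CUBIC).astype(float)*1.3,0,255).astype(np.uint8)
b=np.clip(cv2.resize(im[210:265,335:390],None,fx=11,fy=11,interpolation=cv2.INTER_CUBIC).astype(float)*1.3,0,255).astype(np.uint8)[:600]
cv2.imwrite("pics/z15.png",np.hstack([a[:, :390],b[:600,:400]]))
g=cv2.cvtColor(im,cv2.COLOR_BGR2GRAY).astype(float)
for row in range(216,258,2):
    w=np.clip(130-g[row,272:290],0,None); print(row,round((w*np.arange(272,290)).sum()/max(w.sum(),1),2),int(w.sum()))
w=r.grab_frame("wrist"); cv2.imwrite("pics/w15.png",w["pixels"])
# prediction: slope from handle height
q=np.load("q.npy").copy()
from scipy.optimize import brentq
ob=r.get_obs(); dz=ob["tcp_pos"][2]-.0064
q0=q.copy(); z0=W(q0,(0,.3,.062))[2]
def f(sl): q[3]=sl; return W(q,(0,.3,.062))[2]-z0-dz
q[3]=brentq(f,-.2,.27); print("slope",q[3])
h=W(q,(.05,-.03,.1));R,t=T(q); print(proj(s,h),proj(s,h-[0,0,.1]),[proj(s,h+R@(0.1*np.array([0,np.sin(a),-np.cos(a)]))).round(1)[0] for a in (.06,.07,.08)])
E
```

```text
19.15 [0.48963439 0.13912597 0.0676498 ] [-0.12613951  1.64196965 -2.9215153 ] 0.015263842561548476
216 280.1 20
218 280.03 96
220 280.16 92
222 280.37 90
224 280.3 94
226 280.11 97
228 279.81 294
230 280.58 485
232 281.11 438
234 281.27 186
236 281.07 117
238 281.36 53
240 281.47 81
242 281.51 80
244 281.49 65
246 281.46 201
248 281.48 268
250 281.6 291
252 281.67 229
254 279.98 209
256 280.4 478
slope 0.07412686414839746
[[279.93041313 214.67432987]] [[282.15221306 246.77440504]] [array([281.5, 246.6]), array([282. , 246.7]), array([282.4, 246.8])]
```

View pics/z15.png

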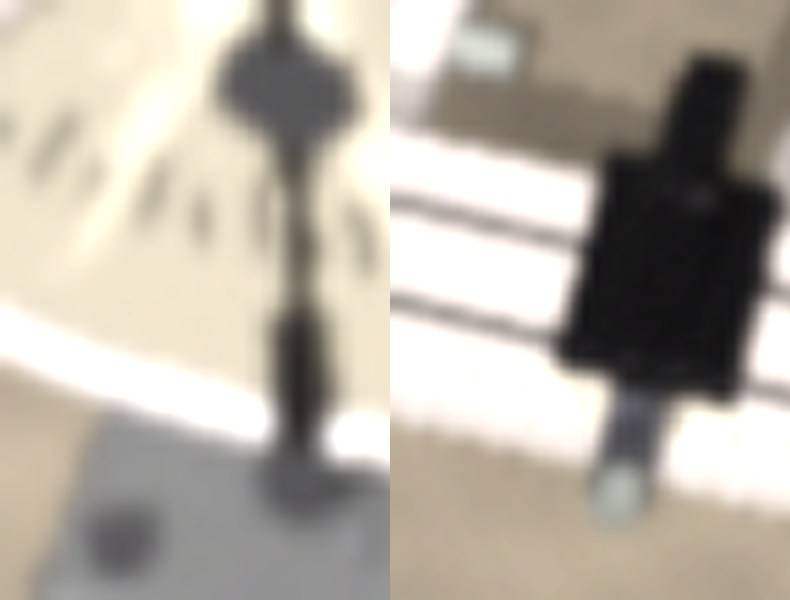

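View pics/w15.png

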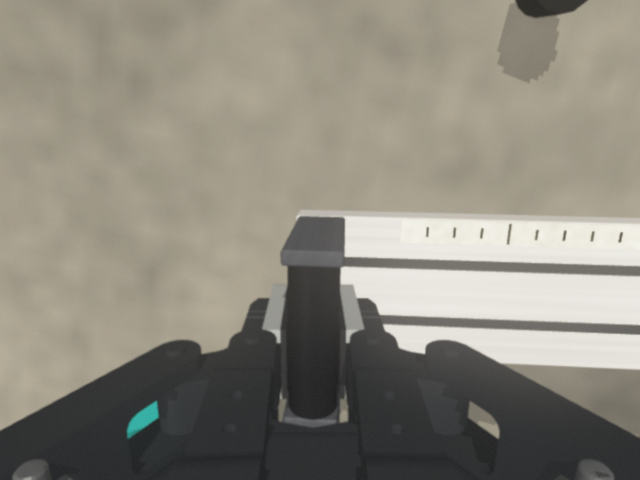

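```bash
python3 - <<'E'
from fit import *
q=np.load("q.npy")
for k,sl in (("12",.2744),("15",.0741)):
    s=pickle.load(open(f"s{k}.pkl","rb")); q[3]=sl
    a=cv2.resize(s["pixels"][170:300,220:480],None,fx=3,fy=3,interpolation=cv2.INTER_CUBIC)
    for X in [(-.03,-.15,.024),(.03,-.15,.024),(.03,.31,.024),(.03,.1288,.028),(.05,-.03,.1)]:
        u=((proj(s,W(q,X))[0]-[220,170])*3).astype(int); cv2.circle(a,tuple(int(v) for v in u),3,(0,0,255),-1)
    cv2.imwrite(f"pics/o{k}.png",a[:, :])
E
python3 -c "
import cv2,numpy as np
a=[cv2.resize(cv2.imread(f'pics/o{k}.png'),(600,300)) for k in ('12','15')]
cv2.imwrite('pics/o.png',np.vstack(a))"
```

```text
(no output)
```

View pics/o.png

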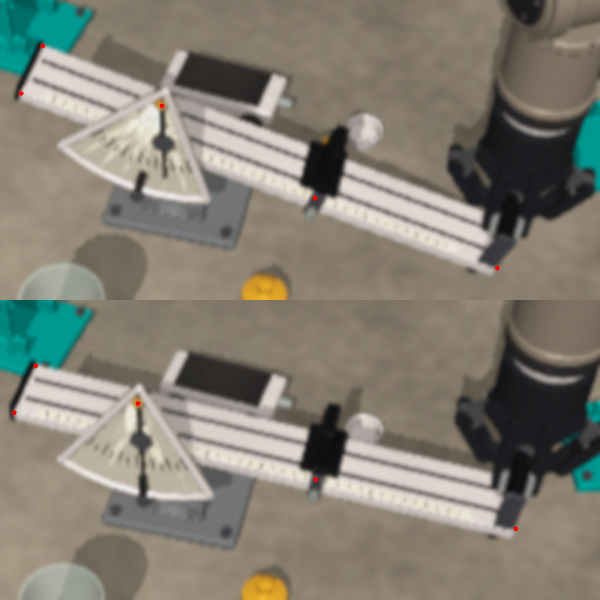

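Model points still fall on the image after the lift: the track is seated, the stop is at the clip, and nothing else has moved. Handing in.

```bash
python3 -c "
from bench import r
o=r.get_obs(); print(o['clock'],o['contact_force'],o['grip_width']); print(r.hand_in())"
```

```text
19.25 [-0.73555472  0.73818075 -3.41447597] 0.014820625787784768
the job is handed in; nothing more can be done
None
```

The track is set up and I handed the job in at 19.3 s with the gripper still holding the handle. The hand-in gives no verdict, so what follows is from my own checks.

**Stop:** I slid the end stop about 80 mm uphill with the low end still on the bench. In the wrist view its index point then stood about 0.5 mm from the clip along the track. Across the track there was a gap of about 2 mm. After the lift I only had the coarser scene view, and there the stop was still at the clip.

**Lift:** I gripped the handle at 30 N and raised it about 61 mm, to a slope of about 0.074 rad. After more than a second at rest, the needle and the tab lined up within about 0.2 px, under 0.5 mm. The wrist sensor showed the track's weight on the fingers at about 3 N.

**Pivot and other items:** After the lift, the track points predicted from the pivot model still matched the scene picture, so the track was seated. The other things on the bench looked unmoved in the views I had, but I did not measure them again.

**Disagreements and misses:**
- **Fingertip position:** All the cameras showed the fingertips 30 to 40 mm higher up the tool than the stated 8 mm ahead of the TCP. My first pass at the stop therefore went over the plate without touching it. I lowered the tool to what the pictures showed and repeated the pass.
- **Network reports:** Several of the needle-tip and clip reports from the trained networks were wrong or low in confidence, so I used the enlarged pictures instead.

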